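# Close and latch the blue sample box

### The job

The sample box with the blue latch is packed for the freezer: press its lid fully shut, then swing its blue turnbutton across the front edge of the lid, as far as it goes, to secure it, and let go. The box with the orange latch is still being filled, so do not touch it.

Things in the scene. Friction and masses are not known exactly. Their poses are not given: they have to be found in the camera images.
- blue_pivot (a point): Pivot of the blue turnbutton, mid front edge (robot side) of the fixed white box with blue lid edges, level with the bar's top, 109 mm above the bench. Axes: x from the pivot across the lid to the hinge side, y left along the front edge, z up. Box 160 (x) x 200 (y) x 90 mm tall, front face at x = 19 mm. Nothing stands over it but its own lid; other things on the bench are up to 170 mm tall.
- blue_lid (a joint): Angle (rad) of the blue box's clear lid, 8 mm thick: 0 shut, grows as its front rises. Starts part open (0.2 to 0.5), stays where left, needs 2 to 3 N at the front to push down. Shut, it covers x 17 to 179, y -102 to 102 mm from blue_pivot, top 98 mm above the bench; hinge line along y at x = 179 mm, 90 mm above the bench. Press it about x = 50, y = -50 mm, clear of the button.
- blue_latch (a joint): Angle (rad) of the blue turnbutton: 0 open, bar along the pivot's +y; grows clockwise from above; 1.57 secured, bar along +x over the lid; stop at 1.62. Starts -0.35 to 0.15, stays where left, about 2 N at the peg turns it. Bar 14 mm wide, 8 thick, end 55 mm from the pivot; upright round thumb peg 45 mm from the pivot, 14 mm across, 32 tall, top 141 mm above the bench.
- orange_box: The other box, same form and size, with an orange turnbutton and orange lid edges, lid part open up to 0.5 rad (its front then up to 175 mm above the bench): not to be touched. Origin at the centre of its underside on the bench, x to its hinge side; its latch pivot is at x = -99 mm.

How it is judged:
By the outcome, as a careful person would: the job done as asked, in the order asked, and still so for the second after the job is handed in, with the robot touching nothing.
It also fails if it takes over 42 s, if anything falls off the work surface, if the arm or the gripper's body presses on something with over 40 N, if the wrist force passes 120 N, or if a joint passes its speed limit or range.

### The arm

A 6-joint arm with a two-finger parallel gripper is mounted at the origin on the work surface. World frame = base frame: x ahead of the robot, y to its left, z up, the work surface at z = 0. Lengths are in m, angles in degrees, forces in N, time in s.
With the tool pointing down it reaches from about 0.375 to 0.9 m from the base axis. Payload 3.1 kg.
Tool frame: the origin (TCP) lies at the very end of the fingers, on their centre line; the grasp point (between the pads) lies 19 mm behind it (grip_point_offset is the distance from the TCP to the grasp point, in m); y points along the fingers, x is the direction in which the jaws open and shut, and the axes are right-handed (so a half turn about y gives the same grasp; the last joint's range is limited). The gripper opens to 87 mm and grips with 3 to 60 N. Pads are 19 mm wide; open, the fingers measure 117 mm over their backs; the gripper's body (75 mm by 190 mm) begins 51 mm behind the grasp point.
Start: joints at [-78.065, 30.224, 82.088, -0, 67.689, -10.227], TCP at [0.236, -0.579, 0.196] pointing down, gripper open.
Joint ranges: [-176.69, 176.69], [-43.24, 126.21], [12.49, 139.97], [-82, 262], [0, 151.66], [-163.58, 163.58]. Speed limits (degrees/s): [159.86, 159.86, 180, 180, 180, 180].

### API

Orientations are given as a 3x3 rotation matrix whose columns are the frame's x, y, z axes.
In Python, from rig import * gives the robot as it stands.
- The arm moves only by the tool send_rows, never from a script. Its argument "moves" is text: rows parted by semicolons, each of 5 numbers parted by spaces: the finger opening in mm, from 0 to 87, then the shift along the tool's x, y, z in mm, then the turn about the tool's y in degrees. In form: fingers dx dy dz yaw; .... A call has 1 to 20 rows; each row shifts and turns the commanded pose from where the row before left it, along the tool's axes as they then stand; what a row does not reach is not made up. A row lasts 1/12 s, in which the tool goes at most 41.7 mm and 7.16 degrees, less where a joint would pass 70% of its speed; a pose out of reach is approached as far as the arm can. A call is refused whole if a number of a shift passes 41.7 or a number of a turn 7.16, either way. A call with a gripper value outside its range is refused whole. The fingers move at their own pace and stop on an object; the grip force is fixed at half the most. Time passes only in rows, so rows that do not move let the fingers close. It gives the time, the measured TCP pose, the force and the opening at its end, in the units of the state.
- read_state(): the state, without advancing time (a new reading comes with each control period).
- capture(name): name is "side" or "top"; returns a dict with "image" (420x560x3 uint8, blue, green, red), "z_map" (420x560 float32, m along the optical axis (not along the pixel's ray), 0 where there is no reading), "mtx" (3x3 intrinsics, pixels), "origin" and "rotation" of the camera in the world. Camera axes: x right, y up, looking along -z (the intrinsics and any distortion apply to the point x, -y, -z); pixel columns grow to the right and rows downward; lengths in m; the calibration is good to about 2 mm. A picture is of the moment at which its call begins.
- hand_in(): hands the job in, once; it reports no verdict.
Trained networks look in a picture, given as the dict that the camera call returned (one of the last four; its "shot" number tells which), for a name from the list of things; names that differ only in an ending like _2 or _b are one class to them, and where a whole thing is asked for, a point or a joint stands for the part that bears it (a point fixed in the world has none). Each returns a list of dicts, best first, with "p" (0 to 1); they miss things now and then, are a little off and sometimes report something else, mostly with a low value. They report only what shows in the picture. A call takes as long as a camera call.
- search_frame(picture, name): "bbox" ([left, top, right, bottom] in pixels, round what is visible of it).
- masks_of(picture, name): "region" (420x560 bool, what is visible of it) and "bbox" ([left, top, right, bottom] in pixels, round what is visible of it).
- mark_of(picture, name): "pixel" ([row, column] in pixels: a listed point, or the origin of a listed thing).
The state is a dict: "time_s": time; "joint_positions": joint angles; "qvel": joint speeds; "tau": joint torques, N m; "position": TCP position; "tcp_rot": TCP orientation; "force": force on the tool from outside, world axes, zero at the start; "moment": the same for the moment, N m; "opening": opening from 0.0 (shut) to 1.0 (fully open).
Only numpy, scipy, OpenCV 4.12 (cv2) and the standard library are available. Lean on these libraries where they do the work, as an engineer would, in place of code of your own. Each camera call takes 0.05 s, during which the arm holds its last target. There are 200 camera calls.

## Working session

There is one attempt and no reset: what is moved stays moved. The work goes in short steps, Python scripts to look and compute and a tool call to move; the robot and the scene stay as the last step left them, time stands still between calls to the robot, and variables do not carry over. Pictures are saved under pics/ and viewed, about 8 in all and at most 12, crops included, and the job is handed in when it is done.

Besides the shell and the picture viewer there is one more tool, called after "Call:" by a JSON object that holds its "method" and its "body". send_rows: Moves the arm, as the interface text tells. Its arguments: {"type":"object","properties":{"moves":{"type":"string"}},"required":["moves"]}

```bash
mkdir -p pics
cat > h.py <<'E'
from rig import *
import numpy as np, cv2
def deproj(c,r,col,z=None):
    K=c["mtx"];R=np.array(c["rotation"]);o=np.array(c["origin"])
    d=R@np.array([(col-K[0][2])/K[0][0],-(r-K[1][2])/K[1][1],-1.0])
    if z is None: return o+d*c["z_map"][int(r),int(col)]
    return o+d*(z-o[2])/d[2]
def proj(c,P):
    K=c["mtx"];R=np.array(c["rotation"]);p=R.T@(np.array(P)-np.array(c["origin"]))
    return K[0][0]*p[0]/-p[2]+K[0][2], K[1][1]*-p[1]/-p[2]+K[1][2]
E
python3 - <<'E'
from h import *
np.set_printoptions(precision=4,suppress=True)
s=read_state();print(s)
ims=[]
for n in("top","side"):
    c=capture(n);ims.append(c["image"].copy());print(n,c["origin"],c["rotation"],c["mtx"])
    for t in("blue_pivot","orange_box"):
        for m in mark_of(c,t)[:2]:
            z=.109 if t=="blue_pivot" else 0
            print(t,m["p"],m["pixel"],deproj(c,*m["pixel"],z=z))
    for t in("blue_lid","blue_latch","orange_box"):
        for m in search_frame(c,t)[:2]: print(t,m)
    cv2.imwrite(f"pics/{n}0.png",c["image"])
    print([k for k in c])
E
```

```text
{'time_s': 0.0, 'joint_positions': array([-78.0655,  30.2796,  82.1542,  -0.0004,  67.6887, -10.2277]), 'qvel': array([-0.0143, -0.0584,  0.0343, -0.0248,  0.0702, -0.0426]), 'tau': array([  0.0017, -44.0033, -17.6593,   0.0634,   0.0583,  -0.0002]), 'position': array([ 0.2356, -0.5781,  0.1951]), 'tcp_rot': array([[ 0.3772, -0.0004,  0.9261],
       [-0.9261,  0.0021,  0.3772],
       [-0.0021, -1.    ,  0.0004]]), 'force': array([0.0355, 0.4745, 0.0923]), 'moment': array([0.0294, 0.0064, 0.0434]), 'opening': 0.9992276392416467}
top [ 0.5352 -0.0246  0.9432] [[-0.008   0.998  -0.063 ]
 [-0.9999 -0.0088 -0.0118]
 [-0.0123  0.0629  0.9979]] [[472.6967   0.     280.412 ]
 [  0.     472.6967 207.5447]
 [  0.       0.       1.    ]]
blue_pivot 0.65 [267.2, 156.7] [0.4846 0.2038 0.109 ]
blue_pivot 0.34 [197.2, 363.4] [ 0.6049 -0.1615  0.109 ]
orange_box 0.74 [199.2, 364.3] [ 0.61   -0.1812  0.    ]
blue_latch {'bbox': [121.3, 261.6, 160.7, 278.7], 'p': 0.71}
orange_box {'bbox': [308.4, 135.9, 442.5, 259.9], 'p': 0.89}
['image', 'z_map', 'mtx', 'origin', 'rotation', 'shot']
side [0.4038 0.6169 0.6863] [[-0.9665  0.1593 -0.2012]
 [-0.2559 -0.658   0.7082]
 [-0.0196  0.736   0.6767]] [[461.3613   0.     279.3513]
 [  0.     461.3613 214.6768]
 [  0.       0.       1.    ]]
blue_pivot 0.93 [311.1, 308.2] [0.4784 0.2096 0.109 ]
orange_box 0.57 [191.6, 288.2] [ 0.6081 -0.1828  0.    ]
blue_lid {'bbox': [171.8, 231.8, 314.9, 340.1], 'p': 0.58}
blue_latch {'bbox': [297.9, 304.5, 314.4, 343.9], 'p': 0.93}
orange_box {'bbox': [231.2, 120.8, 337.8, 233.9], 'p': 0.57}
['image', 'z_map', 'mtx', 'origin', 'rotation', 'shot']
```

View pics/top0.png

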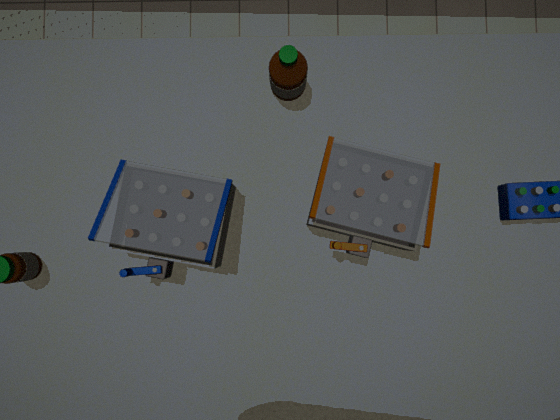

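View pics/side0.png

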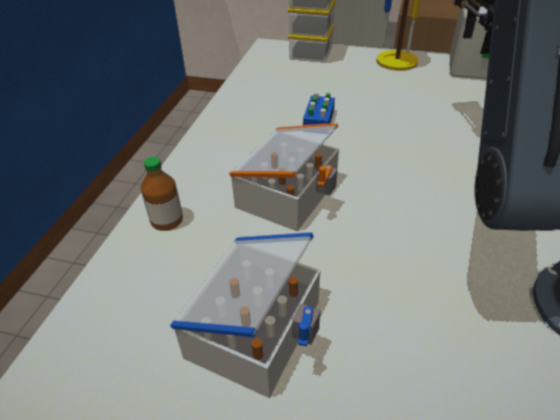

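The top view shows the blue box at left with its lid strips from (124,162) to (92,241) and from (229,180) to (209,261). Its button is at (125–160,270) and points to +y. The orange box is at (310–440,135–260), and a bottle is at (10,268). In the side view the blue lid strips are (173,326)–(252,331) and (238,238)–(312,236), with the button near (307,325). Next I fit the box pose, lid angle and latch angle.

```bash
cat > fit.py <<'E'
from h import *
from scipy.optimize import least_squares
np.set_printoptions(precision=4,suppress=True)
def W(p,P):
    x,y,z=P;c,s=np.cos(p[2]),np.sin(p[2]);return np.array([p[0]+c*x-s*y,p[1]+s*x+c*y,z])
def lid(p,x,y,z=.098):
    a=p[3];dx=x-.179;dz=z-.090
    return W(p,(.179+dx*np.cos(a)+dz*np.sin(a),y,.09-dx*np.sin(a)+dz*np.cos(a)))
def blue(c):
    h=cv2.cvtColor(c["image"],cv2.COLOR_BGR2HSV);return cv2.inRange(h,(105,150,60),(125,255,255))
E
python3 - <<'E'
from fit import *
ct=capture("top");cs=capture("side")
obs=[(ct,.179,.098,124,162),(ct,.017,.098,92,241),(ct,.179,-.098,229,179.5),(ct,.017,-.098,209,261),
(cs,.179,.098,174,326),(cs,.017,.098,252,331),(cs,.179,-.098,238,238),(cs,.017,-.098,312,236)]
for n,c in(("top",ct),("side",cs)):
    num,l,st,ce=cv2.connectedComponentsWithStats(blue(c))
    for i in range(1,num):
        if st[i,4]>40:
            pts=cv2.findNonZero((l==i).astype(np.uint8));print(n,st[i],cv2.boxPoints(cv2.minAreaRect(pts)).round(0).tolist())
def res(p):
    r=[]
    for c,x,y,u,v in obs: r+=list(np.array(proj(c,lid(p,x,y)))-(u,v))
    r+=list(np.array(proj(ct,W(p,(0,0,.109))))-(156.7,267.2));r+=list(np.array(proj(cs,W(p,(0,0,.109))))-(308.2,311.1))
    return r
f=least_squares(res,[.48,.207,-.2,.35],loss="soft_l1");p=f.x
print(p,np.degrees(p[2]),f.fun.reshape(-1,2).round(1).tolist())
for n,c in(("top",ct),("side",cs)):
    for a in(-.35,-.15,0,.15): print(n,a,"pegtop",proj(c,W(p,(.045*np.sin(a),.045*np.cos(a),.141))))
    im=c["image"].copy()
    for y in(.102,-.102): cv2.line(im,*[tuple(int(round(q)) for q in proj(c,lid(p,x,y))) for x in(.017,.179)],(0,255,255),1)
    for P in((0,0,.109),(0,.055,.109),(.019,.1,0),(.019,-.1,0)): cv2.circle(im,tuple(int(round(q)) for q in proj(c,W(p,P))),2,(0,0,255),-1)
    cr=im[150:350,70:270] if n=="top" else im[210:400,160:350]
    im=cv2.resize(cr,(400,400),interpolation=cv2.INTER_CUBIC);globals()[n]=im
cv2.imwrite("pics/fit.png",np.hstack([top,side]))
E
```

```text
top [ 88 160  37  79 450] [[87.0, 238.0], [120.0, 159.0], [125.0, 161.0], [92.0, 240.0]]
top [205 179  27  82 487] [[204.0, 260.0], [226.0, 178.0], [232.0, 180.0], [210.0, 261.0]]
top [ 507  181   53   38 1301] [[507.0, 183.0], [559.0, 181.0], [561.0, 217.0], [508.0, 219.0]]
top [131 266  30   9 194] [[131.0, 267.0], [160.0, 265.0], [160.0, 273.0], [131.0, 275.0]]
top [120 269   7   8  44] [[120.0, 269.0], [126.0, 269.0], [126.0, 276.0], [120.0, 276.0]]
side [    0     0   184   281 29821] [[0.0, 280.0], [0.0, 0.0], [183.0, 0.0], [183.0, 280.0]]
side [385   0   6  11  48] [[384.0, 10.0], [386.0, -1.0], [390.0, 0.0], [389.0, 10.0]]
side [304  97  30  27 403] [[304.0, 97.0], [333.0, 97.0], [333.0, 123.0], [304.0, 123.0]]
side [236 233  76   7 164] [[236.0, 238.0], [311.0, 233.0], [311.0, 235.0], [236.0, 240.0]]
side [298 307  15  38 313] [[296.0, 343.0], [302.0, 306.0], [313.0, 307.0], [307.0, 345.0]]
side [171 321  85  16 654] [[171.0, 329.0], [171.0, 320.0], [255.0, 328.0], [255.0, 336.0]]
[ 0.479   0.2069 -0.1846  0.4338] -10.577014690019261 [[-0.9, -1.3], [-0.6, 0.0], [0.3, -0.1], [-1.0, 1.1], [-2.2, -4.6], [3.3, -0.1], [-2.6, -0.6], [0.3, -1.6], [-1.8, 3.2], [-0.0, -1.5]]
top -0.35 pegtop (np.float64(123.48920885043546), np.float64(276.3670828544654))
top -0.15 pegtop (np.float64(123.21209563729474), np.float64(271.03609839059703))
top 0 pegtop (np.float64(123.6969917418943), np.float64(267.05033539881225))
top 0.15 pegtop (np.float64(124.76381575432504), np.float64(263.17439658628757))
side -0.35 pegtop (np.float64(307.1605777966431), np.float64(322.5560680990038))
side -0.15 pegtop (np.float64(300.7747317353931), np.float64(321.57554638342594))
side 0 pegtop (np.float64(296.21227042557155), np.float64(320.1540952466771))
side 0.15 pegtop (np.float64(291.9724648265459), np.float64(318.1889841178818))
```

View pics/fit.png

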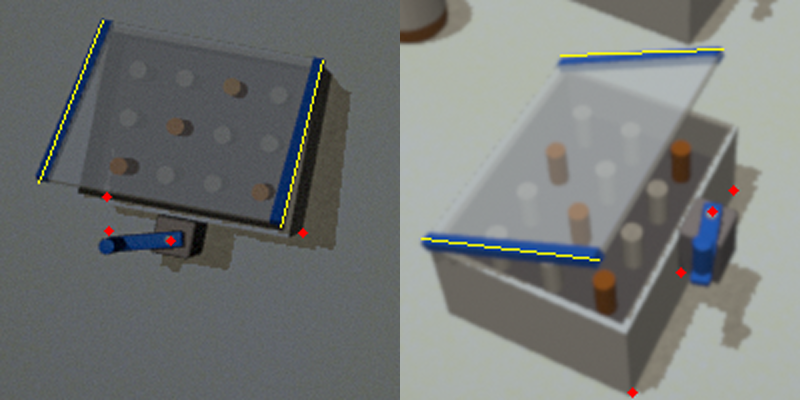

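Call:
{"method": "send_rows", "body": {"moves": "0 0 -20 0 0;0 -28 -2 27 0;0 -28 0 27 0;0 -28 0 27 0;0 -28 0 27 0;0 -28 0 27 0;0 -28 0 27 0;0 -28 0 27 0;0 -28 0 27 0;0 -28 0 27 0;0 -28 0 27 0;0 -28 0 27 0;0 -28 0 27 0;0 -28 0 27 0;0 -28 0 27 0;0 -28 0 27 0;0 -28 0 27 0;0 -28 0 27 0;0 -28 0 27 0;0 -28 0 27 0"}}

```text
time_s: 2.37
position: [0.5107, 0.1095, 0.2183]
tcp_rot: [[0.378, 0.001, 0.926], [-0.926, -0.0, 0.378], [0.0, -1.0, 0.001]]
force: [0.3, -0.2, -0.7]
opening: 0.004
```

Call:
{"method": "send_rows", "body": {"moves": "0 0 0 0 -7;0 0 0 0 -7;0 0 0 0 -7;0 0 0 0 -7;0 0 0 0 -7;0 0 0 0 -7;0 0 0 0 -7;0 0 0 0 -7;0 0 0 0 -7;0 0 0 0 -6;0 0 0 0 0;0 0 0 0 0"}}

```text
time_s: 3.37
position: [0.5102, 0.1074, 0.2181]
tcp_rot: [[1.0, 0.0, -0.018], [0.018, 0.0, 1.0], [0.0, -1.0, 0.0]]
force: [0.4, 0.1, -0.0]
opening: 0.003
```

Call:
{"method": "send_rows", "body": {"moves": "0 5 0 20 0;0 4 0 20 0;0 0 25 0 0;0 0 20 0 0;0 0 5 0 0;0 0 5 0 0;0 0 5 0 0;0 0 5 0 0;0 0 5 0 0"}}

```text
time_s: 4.12
position: [0.5192, 0.1475, 0.1485]
tcp_rot: [[1.0, 0.002, -0.019], [0.019, 0.0, 1.0], [0.002, -1.0, 0.0]]
force: [1.5, 0.3, 1.1]
opening: 0.004
```

Call:
{"method": "send_rows", "body": {"moves": "0 0 5 0 0;0 0 5 0 0;0 0 5 0 0;0 0 5 0 0;0 0 5 0 0;0 0 5 0 0;0 0 5 0 0;0 0 3 0 0;0 0 0 0 0"}}

```text
time_s: 4.87
position: [0.5179, 0.1476, 0.1092]
tcp_rot: [[1.0, -0.001, -0.02], [0.02, -0.0, 1.0], [-0.001, -1.0, -0.0]]
force: [0.4, 0.2, -1.2]
opening: 0.007
```

Call:
{"method": "send_rows", "body": {"moves": "0 0 3 0 0;0 0 3 0 0;0 0 2 0 0;0 0 2 0 0;0 0 1 0 0;0 0 0 0 0"}}

```text
time_s: 5.37
position: [0.5182, 0.1476, 0.0988]
tcp_rot: [[1.0, -0.0, -0.02], [0.02, -0.0, 1.0], [-0.0, -1.0, -0.0]]
force: [0.0, -0.3, 0.7]
opening: 0.007
```

Call:
{"method": "send_rows", "body": {"moves": "0 0 1 0 0;0 0 1 0 0;0 0 1 0 0;0 0 1 0 0;0 0 0 0 0;0 0 0 0 0"}}

```text
time_s: 5.87
position: [0.5184, 0.1476, 0.095]
tcp_rot: [[1.0, 0.0, -0.02], [0.02, -0.0, 1.0], [0.0, -1.0, -0.0]]
force: [0.3, -0.4, -0.1]
opening: 0.002
```

Run:
```python
from fit import *
print(read_state()["force"],read_state()["position"])
ct=capture("top");cs=capture("side")
cv2.imwrite("pics/press.png",np.hstack([cv2.resize(ct["image"][150:350,70:270],(400,400)),cv2.resize(cs["image"][210:400,160:350],(400,400))]))
```

```text
[ 0.3371 -0.4449 -0.1272] [0.5184 0.1476 0.095 ]
```

View pics/press.png

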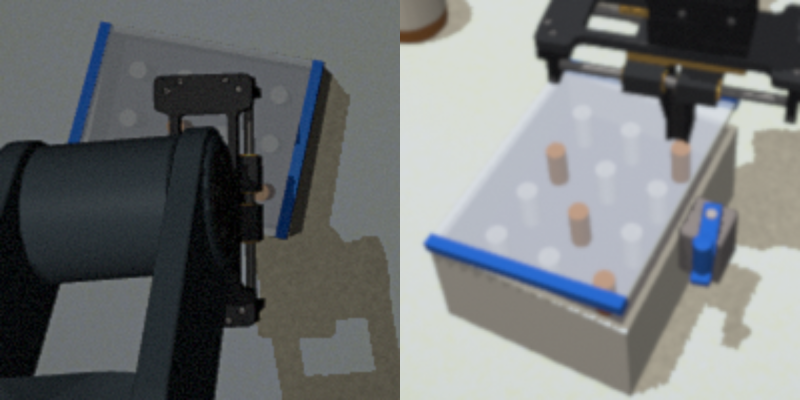

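The picture shows the lid almost down. The near strip now runs from crop (430,243) to (625,303), on the rim. There's no contact force at rest, so I'll press on gently until it resists.

Call:
{"method": "send_rows", "body": {"moves": "0 0 1 0 0;0 0 1 0 0;0 0 1 0 0;0 0 0 0 0"}}

```text
time_s: 6.3
position: [0.5183, 0.1476, 0.0918]
tcp_rot: [[1.0, -0.0, -0.02], [0.02, 0.0, 1.0], [-0.0, -1.0, 0.0]]
force: [-0.8, 0.1, 1.2]
opening: 0.004
```

Run:
```python
from fit import *
c=capture("side");s=read_state();print(s["position"],s["force"],s["tau"])
print("tcp px",proj(c,s["position"]))
p=[.479,.2069,-.1846,0.]
im=c["image"].copy()
for a,col in((0,(0,255,255)),(.05,(0,0,255))):
    p[3]=a
    for y in(.102,-.102): cv2.line(im,*[tuple(int(round(q)) for q in proj(c,lid(p,x,y))) for x in(.017,.179)],col,1)
u,v=proj(c,s["position"]);cv2.circle(im,(int(round(u)),int(round(v))),1,(0,255,0),-1)
b=blue(c);
for r,cc in((326,200),(340,240),(350,262)):
    rr=[q for q in range(300,375) if b[q,cc]]
    if rr: print(cc,rr[0],rr[-1],deproj(c,np.mean(rr),cc))
cv2.imwrite("pics/press2.png",cv2.resize(im[210:400,160:350],(600,600),interpolation=cv2.INTER_CUBIC))
```

```text
[0.5183 0.1476 0.0919] [-0.2092  0.1268  0.6051] [ -0.0331 -39.5832 -11.8406   0.0512   0.0023   0.0007]
tcp px (np.float64(292.11509304190366), np.float64(281.94461262637776))
200 330 337 [0.6246 0.2821 0.1024]
240 344 351 [0.5576 0.2953 0.1123]
262 351 359 [0.523  0.3025 0.1188]
```

View pics/press2.png

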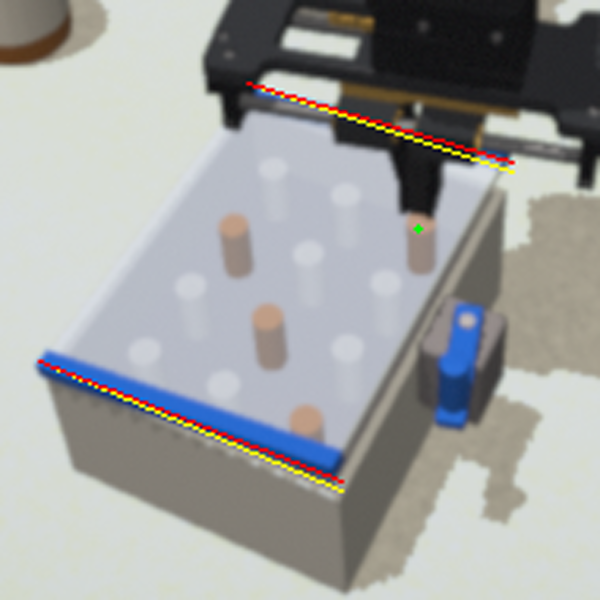

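Run:
```python
from fit import *
for n in("side","top"):
    c=capture(n);num,l,st,ce=cv2.connectedComponentsWithStats(blue(c))
    for i in range(1,num):
        if 30<st[i,4]<900:
            P=np.array([deproj(c,r,q) for r,q in np.argwhere(l==i) if c["z_map"][r,q]>0])
            m=np.median(P,0);P=P[np.abs(P-m).max(1)<.12]
            if len(P)<20: continue
            ev=np.linalg.svd(P-P.mean(0))[2][0];ev*=np.sign(ev[0])
            t=(P-P.mean(0))@ev
            print(n,st[i],"mean",P.mean(0),"dir",ev,"ends",P.mean(0)+ev*t.min(),P.mean(0)+ev*t.max(),"rms",np.std(P-P.mean(0)-np.outer(t,ev)))
    # lid surface pixels (local grid)
    b=c["z_map"]
    print(n,"bench z",[deproj(c,r,q)[2].round(4) for r,q in ((380,330),(300,450),(330,100))])
```

```text
side [298 307  15  38 314] mean [0.4762 0.2448 0.1184] dir [ 0.0574 -0.8997 -0.4327] ends [0.4748 0.2657 0.1284] [0.4789 0.2021 0.0979] rms 0.006533230329378956
side [172 322  96  39 741] mean [0.5898 0.2888 0.1075] dir [ 0.9725 -0.1865 -0.1393] ends [0.5172 0.3027 0.1179] [0.6731 0.2728 0.0956] rms 0.0019606068034042985
side bench z [np.float64(-0.0024), np.float64(-0.0024), np.float64(-0.0035)]
top [105 161  20  61 319] mean [0.6196 0.281  0.1067] dir [ 0.9721 -0.1856 -0.1435] ends [0.566  0.2912 0.1146] [0.6752 0.2704 0.0985] rms 0.001756058907003663
top [208 180  24  89 497] mean [0.5597 0.0927 0.1101] dir [ 0.972  -0.1867 -0.1428] ends [0.4825 0.1076 0.1214] [0.6388 0.0775 0.0984] rms 0.0018233817227975907
top bench z [np.float64(-0.0012), np.float64(-0.0003), np.float64(0.0025)]
```

The lid is still at about 0.143 rad. It follows the finger, but contact seems to sit above the reported TCP. I'll continue in small steps and watch the force and lid angle.

Call:
{"method": "send_rows", "body": {"moves": "0 0 2 0 0;0 0 2 0 0;0 0 2 0 0;0 0 0 0 0"}}

```text
time_s: 6.78
position: [0.5182, 0.1476, 0.0856]
tcp_rot: [[1.0, -0.0, -0.02], [0.02, 0.0, 1.0], [-0.0, -1.0, 0.0]]
force: [-0.1, -1.0, -0.8]
opening: 0.004
```

```bash
cat > ang.py <<'E'
from fit import *
for n in("side","top"):
    c=capture(n);num,l,st,ce=cv2.connectedComponentsWithStats(blue(c))
    for i in range(1,num):
        if 100<st[i,4]<900 and st[i,3]>30:
            P=np.array([deproj(c,r,q) for r,q in np.argwhere(l==i) if c["z_map"][r,q]>0])
            P=P[np.abs(P-np.median(P,0)).max(1)<.12]
            ev=np.linalg.svd(P-P.mean(0))[2][0];print(n,st[i],"angle",np.arcsin(-ev[2]*np.sign(ev[0])),P.mean(0))
    if n=="side":
        s=read_state();print(s["position"],s["force"])
        u,v=proj(c,s["position"]);u=int(u);v=int(v);print(u,v)
        for r in range(v-20,v+8,2): print(r,c["image"][r,u].tolist(),deproj(c,r,u))
E
python3 ang.py
```

```text
side [298 307  15  38 314] angle 0.4529984331055884 [0.4761 0.2452 0.1186]
side [173 322  96  41 744] angle 0.0984254140888928 [0.5904 0.2887 0.1037]
[0.5183 0.1476 0.0857] [-0.285   0.0251 -0.5942]
292 284
264 [29, 28, 28] [0.5159 0.1583 0.1488]
266 [28, 27, 27] [0.5174 0.1523 0.137 ]
268 [26, 25, 26] [0.5166 0.1552 0.1357]
270 [26, 25, 27] [0.5158 0.1585 0.1349]
272 [28, 27, 28] [0.5161 0.1576 0.129 ]
274 [26, 25, 27] [0.5162 0.1569 0.1233]
276 [26, 26, 26] [0.5161 0.1575 0.1192]
278 [32, 33, 35] [0.5162 0.1572 0.1139]
280 [94, 109, 132] [0.5162 0.1573 0.109 ]
282 [133, 155, 188] [0.5153 0.1609 0.1086]
284 [131, 143, 163] [0.5145 0.1641 0.1077]
286 [130, 138, 152] [0.5133 0.1691 0.109 ]
288 [129, 137, 152] [0.5124 0.1728 0.1088]
290 [130, 138, 152] [0.5116 0.176  0.108 ]
top [106 161  19  61 317] angle 0.10225982677628094 [0.6198 0.281  0.104 ]
top [209 181  23  89 489] angle 0.10007096364451884 [0.5594 0.0928 0.1064]
```

The depth map puts the fingertip at z≈0.111, touching the lid. That's about 25 mm above the reported TCP, so I'll use that offset. The lid is at 0.10 rad, with about 13 mm left to go.

Call:
{"method": "send_rows", "body": {"moves": "0 0 3 0 0;0 0 3 0 0;0 0 3 0 0;0 0 1 0 0;0 0 1 0 0;0 0 1 0 0;0 0 0 0 0"}}

```text
time_s: 7.47
position: [0.5183, 0.1475, 0.0738]
tcp_rot: [[1.0, -0.0, -0.02], [0.02, -0.0, 1.0], [-0.0, -1.0, -0.0]]
force: [0.3, 1.0, 0.2]
opening: 0.005
```

```bash
python3 ang.py | grep -v '\[2[0-9], 2'
```

```text
side [298 307  15  38 314] angle 0.45208904711801284 [0.4762 0.245  0.1186]
side [173 322  97  47 763] angle 0.012954699996663026 [0.5897 0.2888 0.0964]
[0.5185 0.1475 0.0739] [ 0.402   0.1223 -0.4317]
292 288
268 [30, 30, 30] [0.5157 0.1592 0.1405]
284 [57, 60, 66] [0.5162 0.1572 0.0987]
286 [123, 130, 144] [0.5152 0.1612 0.0988]
288 [130, 138, 153] [0.5146 0.1638 0.0971]
290 [131, 139, 153] [0.5137 0.1676 0.097 ]
292 [131, 138, 153] [0.5125 0.1723 0.098 ]
294 [130, 138, 153] [0.5117 0.1758 0.0975]
top [108 162  17  61 318] angle 0.011486498426927534 [0.6195 0.2811 0.0991]
top [210 181  22  89 486] angle 0.015487939136207446 [0.5584 0.093  0.0996]
```

Call:
{"method": "send_rows", "body": {"moves": "0 0 1 0 0;0 0 0 0 0;0 0 0 0 0"}}

```text
time_s: 7.82
position: [0.5185, 0.1476, 0.0731]
tcp_rot: [[1.0, 0.0, -0.02], [0.02, -0.0, 1.0], [0.0, -1.0, -0.0]]
force: [0.5, -0.5, -0.9]
opening: 0.003
```

Call:
{"method": "send_rows", "body": {"moves": "0 0 1 0 0;0 0 0 0 0;0 0 0 0 0"}}

```text
time_s: 8.07
position: [0.5185, 0.1476, 0.072]
tcp_rot: [[1.0, 0.0, -0.02], [0.02, 0.0, 1.0], [0.0, -1.0, 0.0]]
force: [0.3, -0.5, 0.0]
opening: 0.004
```

Call:
{"method": "send_rows", "body": {"moves": "0 0 0.7 0 0;0 0 0 0 0;0 0 0 0 0"}}

```text
time_s: 8.32
position: [0.5184, 0.1476, 0.0719]
tcp_rot: [[1.0, 0.0, -0.02], [0.02, -0.0, 1.0], [0.0, -1.0, -0.0]]
force: [-1.1, 0.0, 5.1]
opening: 0.007
```

```bash
python3 ang.py | grep -v '\[2[0-9], 2'
```

```text
side [298 307  15  38 316] angle 0.45564088040025025 [0.4762 0.2448 0.1185]
side [173 323  97  46 763] angle 0.0009552282312210177 [0.5895 0.2888 0.0952]
[0.5185 0.1476 0.0718] [-0.7583  0.66    5.2406]
292 289
269 [31, 29, 30] [0.516  0.1577 0.1363]
285 [73, 77, 85] [0.5159 0.1585 0.0979]
287 [127, 135, 149] [0.5154 0.1604 0.0952]
289 [131, 139, 154] [0.5144 0.1645 0.0954]
291 [132, 140, 154] [0.5135 0.1682 0.0951]
293 [131, 138, 153] [0.5128 0.1712 0.094 ]
295 [132, 139, 154] [0.5117 0.1758 0.0949]
top [108 162  17  61 319] angle 0.00320235035129581 [0.6193 0.2811 0.0984]
top [210 181  22  89 484] angle 0.001687294615282332 [0.5586 0.093  0.0985]
```

The reaction is 5 N and the lid angle is about 0.00, so it's shut. One more millimetre to seat it, then I lift and move to behind the peg.

Call:
{"method": "send_rows", "body": {"moves": "0 0 0.8 0 0;0 0 0 0 0"}}

```text
time_s: 8.58
position: [0.5185, 0.1476, 0.0717]
tcp_rot: [[1.0, 0.0, -0.02], [0.02, -0.0, 1.0], [0.0, -1.0, -0.0]]
force: [-2.1, -1.1, 11.3]
opening: 0.006
```

Call:
{"method": "send_rows", "body": {"moves": "0 0 -10 0 0;0 0 -30 0 0;0 0 -35 0 0;0 0 -20 0 0;0 -25 0 35 0;0 -25 0 35 0;0 -22 0 33 0;0 0 0 0 0"}}

```text
time_s: 9.25
position: [0.4404, 0.251, 0.1656]
tcp_rot: [[1.0, -0.004, -0.025], [0.025, 0.002, 1.0], [-0.004, -1.0, 0.002]]
force: [0.1, -0.5, -0.6]
opening: 0.006
```

```bash
cat > lt.py <<'E'
from fit import *
s=read_state();print(s["time_s"],s["position"],s["force"])
p=[.479,.2069,-.19,0.]
ims=[]
for n in("top","side"):
    c=capture(n);im=c["image"].copy()
    for m in masks_of(c,"blue_latch")[:1]:
        P=np.array([deproj(c,r,q) for r,q in np.argwhere(m["region"]) if c["z_map"][r,q]>0]);
        T=P[P[:,2]>.13];B=P[(P[:,2]>.1)&(P[:,2]<.118)]
        print(n,m["p"],"peg top",len(T),T.mean(0) if len(T) else "","bar",len(B),B.mean(0) if len(B) else "")
    num,l,st,ce=cv2.connectedComponentsWithStats(blue(c))
    for i in range(1,num):
        if 100<st[i,4]<900 and st[i,3]>35:
            P=np.array([deproj(c,r,q) for r,q in np.argwhere(l==i) if c["z_map"][r,q]>0])
            P=P[np.abs(P-np.median(P,0)).max(1)<.12]
            ev=np.linalg.svd(P-P.mean(0))[2][0];print(n,"lid?",st[i],np.arcsin(-ev[2]*np.sign(ev[0])),P.mean(0))
    t=s["position"]+[0,0,.026];u,v=proj(c,t);cv2.circle(im,(int(round(u)),int(round(v))),1,(0,255,0),-1)
    for a in(-.2,1.57):
        u,v=proj(c,W(p,(.045*np.sin(a),.045*np.cos(a),.141)));cv2.circle(im,(int(round(u)),int(round(v))),1,(0,0,255),-1)
    cr=im[150:350,70:270] if n=="top" else im[210:400,160:350]
    ims.append(cv2.resize(cr,(400,400),interpolation=cv2.INTER_CUBIC))
import sys
cv2.imwrite(f"pics/{sys.argv[1]}.png",np.hstack(ims))
E
python3 lt.py a
```

```text
9.25 [0.4404 0.251  0.1656] [ 0.0979 -0.5223 -0.5826]
top 0.85 peg top 59 [0.4776 0.2509 0.1396] bar 244 [0.48   0.2233 0.1091]
top lid? [105 162  20  77 400] -0.0014694389485947975 [0.605  0.2838 0.0985]
top lid? [210 181  22  89 485] 0.004247308314169288 [0.5581 0.0931 0.0986]
side lid? [298 307  15  38 304] 0.4585365519280158 [0.4762 0.2452 0.1187]
side lid? [173 323  97  46 759] 4.4886792617834095e-05 [0.5898 0.2887 0.0953]
```

View pics/a.png

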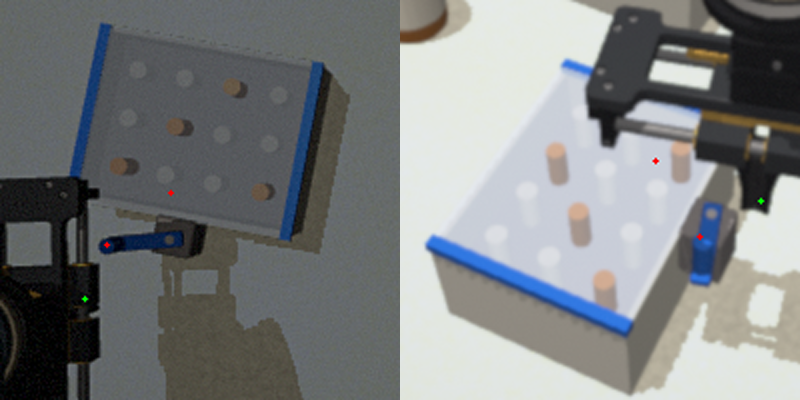

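The lid stays shut at about 0.00 rad. The peg is at (0.478, 0.251), about 37 mm in front of the fingertip at (0.440, 0.251). I'll lower the finger, make contact and push the first half of the arc.

Call:
{"method": "send_rows", "body": {"moves": "0 0 30 0 0;0 0 30 0 0;0 0 14 0 0;0 5 0 0 0;0 5 0 0 0;0 5 0 0 0;0 0 0 0 0"}}

```text
time_s: 10.03
position: [0.4638, 0.2471, 0.0927]
tcp_rot: [[1.0, 0.004, -0.019], [0.019, 0.001, 1.0], [0.004, -1.0, 0.001]]
force: [-0.2, 0.4, 0.2]
opening: 0.005
```

Call:
{"method": "send_rows", "body": {"moves": "0 4 0 1.75 5;0 4 0 1.75 5;0 4 0 1.75 5;0 4 0 1.75 5;0 4 0 1.75 5;0 4 0 1.75 5;0 4 0 1.75 5;0 4 0 1.75 5;0 0 0 0 0"}}

```text
time_s: 10.78
position: [0.4961, 0.2517, 0.0928]
tcp_rot: [[0.778, 0.002, 0.629], [-0.629, 0.001, 0.778], [0.001, -1.0, 0.002]]
force: [-1.0, 0.4, -0.3]
opening: 0.004
```

```bash
python3 lt.py b
```

```text
10.7833 [0.4961 0.2517 0.0928] [-1.0221  0.3924 -0.3457]
top 0.53 peg top 11 [0.5043 0.2033 0.2025] bar 195 [0.4887 0.2152 0.1087]
top lid? [106 162  19  71 371] -0.0014530678192388026 [0.6112 0.2827 0.0984]
top lid? [210 181  22  89 485] 1.861830569502394e-05 [0.5573 0.0933 0.0986]
side 0.6 peg top 3 [0.4958 0.2989 0.1928] bar 54 [0.5118 0.2502 0.1062]
side lid? [173 323  97  46 758] 0.0006252629544567437 [0.5899 0.2887 0.0952]
```

View pics/b.png

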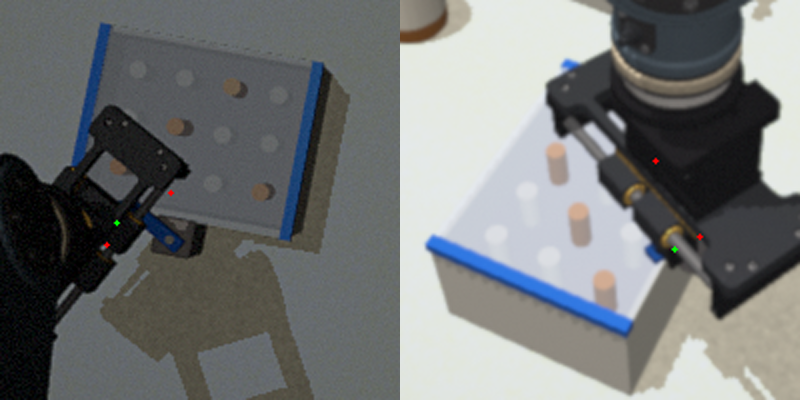

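The bar follows the finger and is at about 0.4 rad, with the peg on the finger's leading face. I'll continue the arc.

Call:
{"method": "send_rows", "body": {"moves": "0 4.3 0 0.8 5;0 4.3 0 0.8 5;0 4.3 0 0.8 5;0 4.3 0 0.8 5;0 4.3 0 0.8 5;0 4.3 0 0.8 5;0 4.3 0 0.8 5;0 4.3 0 0.8 5;0 4.3 0 0.8 5;0 4.3 0 0.8 5;0 4.3 0 0.8 5;0 0 0 0 0"}}

```text
time_s: 11.98
position: [0.5238, 0.2144, 0.0921]
tcp_rot: [[-0.068, 0.003, 0.998], [-0.998, 0.001, -0.068], [-0.001, -1.0, 0.003]]
force: [0.8, 0.9, 0.6]
opening: 0.004
```

```bash
python3 lt.py c
```

```text
11.9833 [0.5238 0.2144 0.0921] [0.7874 0.9432 0.6299]
top 0.59 peg top 24 [0.5183 0.191  0.1483] bar 133 [0.5022 0.1999 0.1088]
top lid? [112 162  13  45 228] 0.006881887024309669 [0.6348 0.278  0.0985]
top lid? [210 181  22  89 478] 0.0018636718345216303 [0.5588 0.0929 0.0987]
side 0.61 peg top 3 [0.4922 0.2698 0.1998] bar 251 [0.4885 0.208  0.1056]
side lid? [173 323  97  46 761] -0.0006799965508967788 [0.5895 0.2888 0.0952]
```

View pics/c.png

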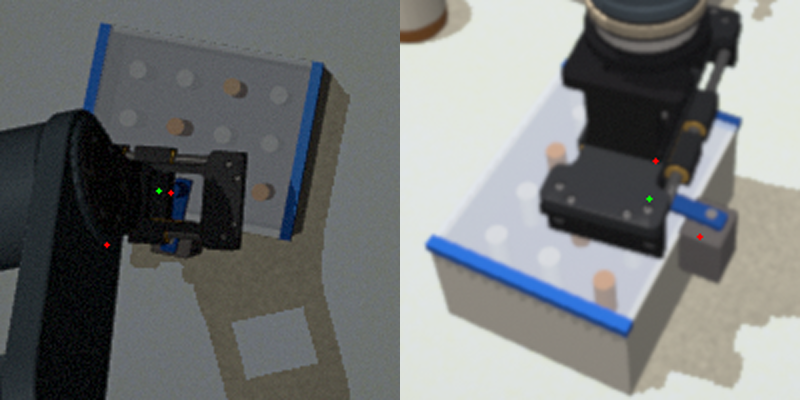

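Call:
{"method": "send_rows", "body": {"moves": "0 4 0 0.8 5;0 2 0 0.4 3;0 0 0 0 0;0 0 0 0 0"}}

```text
time_s: 12.52
position: [0.5238, 0.2134, 0.0918]
tcp_rot: [[-0.206, 0.003, 0.978], [-0.978, 0.009, -0.206], [-0.009, -1.0, 0.001]]
force: [0.4, 14.5, -2.3]
opening: 0.005
```

Call:
{"method": "send_rows", "body": {"moves": "0 1 0 0 0;0 0 0 0 0;0 0 0 0 0"}}

```text
time_s: 12.77
position: [0.5238, 0.2134, 0.0918]
tcp_rot: [[-0.206, 0.003, 0.978], [-0.978, 0.01, -0.206], [-0.01, -1.0, 0.001]]
force: [1.5, 17.5, -2.4]
opening: 0.004
```

Call:
{"method": "send_rows", "body": {"moves": "0 1 0 0 0;0 0 0 0 0;0 0 0 0 0"}}

```text
time_s: 13.02
position: [0.5238, 0.2132, 0.0919]
tcp_rot: [[-0.207, 0.004, 0.978], [-0.978, 0.011, -0.207], [-0.012, -1.0, 0.001]]
force: [1.3, 19.9, -1.8]
opening: 0.006
```

The force rises to 20 N with no motion, so the button is at its stop. I'll back off, lift and clear the view.

Call:
{"method": "send_rows", "body": {"moves": "0 -7 0 0 0;0 -7 0 0 0;0 -6 0 0 0;0 0 0 0 0;0 0 -30 0 0;0 0 -35 0 0;0 0 -35 0 0;0 -30 0 0 0;0 -30 0 -10 0;0 -30 0 -20 0;0 -30 0 -20 0;0 -30 0 -20 0;0 0 0 0 0;0 0 0 0 0"}}

```text
time_s: 14.18
position: [0.488, 0.3881, 0.1912]
tcp_rot: [[-0.202, -0.0, 0.979], [-0.979, -0.001, -0.202], [0.001, -1.0, -0.0]]
force: [-0.1, -0.4, 0.1]
opening: 0.005
```

```bash
python3 lt.py d
```

```text
14.1833 [0.488  0.3881 0.1912] [-0.0657 -0.3693  0.1231]
top 0.7 peg top 64 [0.5246 0.1959 0.1394] bar 257 [0.4996 0.2019 0.1088]
top lid? [102 162  23  88 461] -0.0008655333811883693 [0.5937 0.286  0.0984]
top lid? [210 181  22  89 486] -0.0007074859178889636 [0.5578 0.0932 0.0984]
```

View pics/d.png

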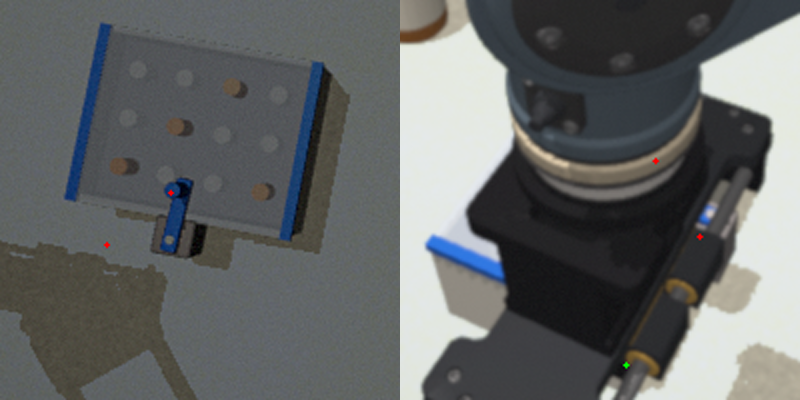

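The bar now lies over the lid, with the peg at (0.525, 0.196), about 1.62 rad. The lid is at about 0 rad and the gripper is clear.

```bash
python3 -c "
from rig import *
print(hand_in())"
```

```text
the job is handed in; nothing more can be done
None
```

The blue box's lid is pressed fully shut and its turnbutton is swung across the lid to its stop. I released the button, backed off and handed in at about 14 s of the 42 s allowed.

- **Lid:** pressed until it pushed back with 11 N. The final top view shows it at 0.00 rad.
- **Turnbutton:** pushed by its peg until the force reached 20 N with no more movement. The peg's position in the final picture gives about 1.62 rad, which is the stop.
- **Clear of everything:** at hand-in the closed gripper was raised to one side, and the wrist force was near zero.
- **Orange box:** every move stayed well away from it. I didn't measure it again at the end.

**Disagreements:**
- The real fingertip sat about 25 mm higher than the reported tool position. I noticed when the lid stayed part open, measured the gap from the depth image and corrected for it.
- In the final side view the arm hid most of the box. The last check therefore rests on the top camera; earlier side views, taken after the press, also showed the lid shut.

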